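# Clamp a tin in the ratchet holder

### The job

Stand the round food tin upright between the jaws of the ratchet tin holder and let go of it. Then swing the holder's lever back and forth so that its ratchet closes the jaw notch by notch, until the tin is pressed firmly into the V-shaped stop, with the sprung pad pushed about half-way in and never squeezed right home (that would dent the tin). Finish with the lever swung back to its rest and let go, the tin still held; leave the other things on the worktop alone.

Things in the scene. Friction and masses are not known exactly. Their poses are not given: they have to be found in the camera images.
- tin: round printed food tin to be clamped: closed upright cylinder, 57 mm across, 72 mm tall, 0.25 to 0.45 kg, loose on the worktop left of the holder. Origin: centre of its underside; z is its axis. The jar is bigger with a screw lid; the other tin is flat and oblong.
- clamp: ratchet tin holder, fixed. Origin on the worktop under the wheel axis; z up; +y (the jaw line) points from the wheel through the jaws. A grey block 104 mm wide (x), 108 mm long (y), 30 mm tall carries wheel and lever. Two guide rods (axes x = +-44 mm, tops 15 mm high) run along +y to y = 250 mm; the tin stands between them on the bare worktop.
- pad_start (a point): where the centre of the pad's face is at the start (fixed to the holder at x 0, y 97, z 24 mm). The pad, 50 mm wide, z 6 to 42 mm, sits on springs (4 N per mm) on the jaw that slides along +y. The gap behind it, pad to jaw, is 17 mm unloaded; a well clamped tin closes it by 4 to 15 mm (15 to 60 N). Over 60 N dents the tin.
- tin_place (a point): good place for the underside centre of the tin (fixed to the holder, on the jaw line at y = 132 mm): clear of pad and stop by at least 6 mm. The closing pad pushes a tin standing within about 10 mm of the jaw line into the V of the stop and centres it.
- stop_region (a point): on the jaw line at y = 147 mm: about where the tin's centre ends up. The fixed stop, a block 44 mm tall across the rods with a V-shaped rubber mouth facing the pad, is set by hand and not measured: a tin lying in the V has its centre on the jaw line between y = 138 and 156 mm, so the pad has 12 to 30 mm to travel before the load comes on.
- wheel_top (a point): on the upright axis of wheel and lever, 46 mm up. Flat wheel 86 mm across, 24 teeth. One notch is 0.262 rad of wheel, 3.9 mm of jaw. A second pawl holds the wheel at the last full notch: an unfinished notch slips back. The jaw does not open again.
- lever (a joint): lever angle, rad: 0 = rest at its back stop, pointing at -118 degrees in the holder's frame (from +x, counter-clockwise from above); 0.75 = front stop. Counter-clockwise swings drive the wheel, back swings run free. A swing from under 0.05 to over 0.68 gains two notches (the first 0.1 is play). It stays where left. Starts at 0 to 0.12.
- lever_grip (a point): upright black round handle of the lever, 18 mm thick, z 60 to 116 mm, 120 mm from the wheel axis; point on its axis 95 mm up; the arm below tops out at 58 mm. Pushing it forward takes about 1 N free; once the tin sits in the V, holding it forward takes 1 N per 8 N of clamping force (5 N at 40 N, 7.5 N at 60 N), about 1 N more while moving.
- jar: bystander: a glass jar with a screw lid, 66 mm across, 100 mm tall, loose; leave it alone. Origin: centre of its underside.
- onion: bystander: an onion, 61 x 58 x 50 mm, loose; leave it alone. Origin: centre of its underside.
- flat_tin: bystander: a flat oblong fish tin, 63 x 105 x 24 mm, loose; leave it alone. Origin: centre of its underside.
- garlic: bystander: a head of garlic, 46 x 46 x 46 mm, loose; leave it alone. Origin: centre of its underside.
There are look-alikes about, which are no part of the job. What is shaped like the tin but purple or red is not meant.

How it is judged:
On the way, in this order (a step that is already met when the one before it is completed fails the run):
1. the tin stands upright on the worktop between the pad and the stop, and is let go (x of tin in the frame of clamp between -0.02 and 0.02 m and y of tin in the frame of clamp between 0.115 and 0.17 m and angle between tin's own z axis and vertical below 0.1 rad and height (world z) of tin below 0.005 m and contact force between the fingers and tin below 0.1 N), for 0.2 s.
2. the lever is swung forward (past 0.28 rad) (value of joint lever above 0.28 rad).
3. the pad presses the tin with more than 15 N (contact force between tin and clamp above 15 N), for 0.2 s.
At the end, for the whole second after the job is handed in: the tin stands upright (within 0.1 rad) on the worktop, centred on the jaw line within 10 mm and at rest, pressed by the pad with 15 to 60 N; the lever is back within 0.15 rad of its rest, and the robot touches nothing (contact force between tin and clamp between 15 and 60 N and x of tin in the frame of clamp between -0.01 and 0.01 m and angle between tin's own z axis and vertical below 0.1 rad and height (world z) of tin below 0.008 m and linear speed of tin below 0.01 m/s and value of joint lever below 0.15 rad).
It fails at once if the tin is squeezed with more than 60 N (dented) (contact force between tin and clamp above 60 N).
It fails at once if the tin is tipped over (angle between tin's own z axis and vertical above 0.6 rad).
It fails at once if a bystander is moved by more than 30 mm (distance of any of jar, onion, flat_tin, garlic from where it was at the start of the episode above 0.03 m).
It also fails if it takes over 72 s, if anything falls off the work surface, if the arm or the gripper's body presses on something with over 40 N, if the wrist force passes 120 N, or if a joint passes its speed limit or range.

### The arm

A 6-joint arm with a two-finger parallel gripper is mounted at the origin on a cart in front of the work surface, level with it; the furniture and walls round the work are solid. World frame = base frame: x ahead of the robot, y to its left, z up, the work surface at z = 0. Lengths are in m, angles in rad, forces in N, time in s.
With the tool pointing down it reaches from about 0.425 to 0.95 m from the base axis. Payload 3.5 kg.
Tool frame: the origin (TCP) lies at the very end of the fingers, on their centre line; the grasp point (between the pads) lies 19 mm behind it (tcp_to_grasp is the distance from the TCP to the grasp point, in m); z points along the fingers, y is the direction in which the jaws open and shut (so a half turn about z gives the same grasp; the last joint's range is limited). The gripper opens to 85 mm and grips with 20 to 120 N. Pads are 22 mm wide; open, the fingers measure 114 mm over their backs; the gripper's body (76 mm by 85 mm) begins 54 mm behind the grasp point. The pads swing forward as they close: fully open they stand 13 mm farther back than shut.
Start: joints at [0.982, 0.286, 1.577, -0, 1.279, -0.15], TCP at [0.287, 0.611, 0.231] pointing down, gripper open.
Joint ranges: [-2.77, 2.77], [-0.9, 2.22], [0.21, 2.48], [-1.53, 4.67], [0.24, 2.81], [-2.84, 2.84]. Speed limits (rad/s): [2.79, 2.79, 3.14, 3.14, 3.14, 3.14].

### API

Orientations are given as a unit quaternion [x, y, z, w].
In Python, from plant import * gives the robot as it stands. The module is installed in compiled form; this text tells all that it offers.
- The arm moves only by the tool arm_command, never from a script. Its argument "steps" is a list of rows, each a list of 3 entries, a list of its own where there are three numbers: the turn, a rotation vector about the tool's x, y, z in rad, then the shift along the tool's x, y, z in m, then the gripper command: -1 is shut, 1 is fully open, values between are in proportion. A call has 1 to 12 rows; each row is the pose to reach, as a shift and turn from the pose measured when the call began, along the tool's axes at that moment; what a row does not reach only later rows make up. A row lasts 1/8 s, in which the tool goes at most 62.5 mm and 10.7 degrees, less where a joint would pass 70% of its speed; a pose out of reach is approached as far as the arm can. A call with a gripper value outside its range is refused whole. The fingers move at their own pace and stop on an object; "force" is the grip in N (left out, the last holds). Time passes only in rows, so rows that repeat a pose let the fingers close. It gives the time, the measured TCP pose, the force and the opening at its end, in the units of the state.
- get_state(): the state, without advancing time (a new reading comes with each control period).
- read_camera(name): name is "scene" or "top" or "wrist"; returns a dict with "frame" (384x512x3 uint8, red, green, blue), "vfov" (degrees; the focal length in pixels is half the picture's height over the tangent of half this angle, whatever the lens; pixels are square), "cx", "cy" (the principal point, pixels), "dist" ([k1, k2, p1, p2, k3] as OpenCV has them; the pictures are not rectified), "position" and "rotation" of the camera in the world; the wrist camera has in their place "mount" (4x4, takes a point from camera to tool coordinates, whose origin is the TCP and whose axes are the flange's). Camera axes: x right, y up, looking along -z (the intrinsics and any distortion apply to the point x, -y, -z); pixel columns grow to the right and rows downward; lengths in m; the calibration is good to about 2 mm. A picture is of the moment at which its call begins: read the wrist's pose just before it. There is no depth.
- sign_off(): hands the job in, once; it reports no verdict.
The state is a dict: "time": time; "qpos": joint angles; "dq": joint speeds; "joint_efforts": joint torques, N m; "eef_pos": TCP position; "tcp_rot": TCP orientation; "contact_force": force on the tool from outside, world axes, zero at the start; "wrist_torque": the same for the moment, N m; "opening": opening from 0.0 (shut) to 1.0 (fully open).
Only numpy, scipy, OpenCV 4.12 (cv2) and the standard library are available. Lean on these libraries where they do the work, as an engineer would, in place of code of your own. Each camera call takes 0.05 s, during which the arm holds its last target.

## Working session

There is one attempt and no reset: what is moved stays moved. The work goes in short steps, Python scripts to look and compute and a tool call to move; the robot and the scene stay as the last step left them, time stands still between calls to the robot, and variables do not carry over. Pictures are saved under pics/ and viewed, and the job is handed in when it is done.

Besides the shell and the picture viewer there is one more tool, called as name(argument=value, ...), one argument or row to a line, values as JSON. arm_command: Moves the arm, as the interface text tells. Its arguments: {"type":"object","properties":{"steps":{"type":"array"},"force":{"type":"number"}},"required":["steps"]}

```bash
mkdir -p pics; cat > h.py <<'E'
from plant import *
import numpy as np, cv2
from scipy.spatial.transform import Rotation as R
def K(c):
    h=c["frame"].shape[0]; f=h/2/np.tan(np.radians(c["vfov"])/2)
    return np.array([[f,0,c["cx"]],[0,f,c["cy"]],[0,0,1]])
def pose(c,st=None):
    if "mount" in c:
        M=np.array(c["mount"]); T=np.eye(4); T[:3,:3]=R.from_quat(st["tcp_rot"]).as_matrix(); T[:3,3]=st["eef_pos"]
        W=T@M; return W[:3,3],W[:3,:3]
    r=np.array(c["rotation"]); 
    if r.shape!=(3,3): r=R.from_quat(r).as_matrix()
    return np.array(c["position"]),r
def ray(c,px,st=None):
    p,r=pose(c,st)
    u=cv2.undistortPoints(np.array(px,float).reshape(-1,1,2),K(c),np.array(c["dist"],float)).reshape(-1,2)
    d=np.c_[u[:,0],-u[:,1],-np.ones(len(u))]
    return p,d@r.T
def onz(c,px,z,st=None):
    p,d=ray(c,px,st); return p+d*((z-p[2])/d[:,2])[:,None]
def proj(c,P,st=None):
    p,r=pose(c,st); q=(np.array(P,float).reshape(-1,3)-p)@r; q=q*[1,-1,-1]
    return cv2.projectPoints(q,np.zeros(3),np.zeros(3),K(c),np.array(c["dist"],float))[0].reshape(-1,2)
def save(c,n): cv2.imwrite(f"pics/{n}.png",c["frame"][:,:,::-1])
E
python3 - <<'E'
from h import *
st=get_state(); print(st)
for n in("scene","top","wrist"):
    c=read_camera(n); save(c,n+"0"); np.save("pics/%s0.npy"%n,c,allow_pickle=True); print({k:v for k,v in c.items() if k!="frame"})
E
```

```text
{'time': 0.0, 'qpos': array([ 9.81967517e-01,  2.87187392e-01,  1.57817493e+00,  1.99338703e-05,
        1.27862768e+00, -1.50021126e-01]), 'dq': array([-0.00070263,  0.00033975, -0.00098897, -0.00083058, -0.00106917,
        0.00066949]), 'joint_efforts': array([-1.23081241e-03, -4.05989778e+01, -2.92619133e+01, -2.06334080e-04,
        5.92337397e-03,  4.01050585e-06]), 'eef_pos': array([0.28639049, 0.61050123, 0.22993383]), 'tcp_rot': array([ 2.17650452e-01,  9.76026047e-01, -1.11435995e-03, -4.41713507e-04]), 'contact_force': array([ 0.73408477,  0.48657147, -0.78948732]), 'wrist_torque': array([ 0.03865202, -0.00620198,  0.04787048]), 'opening': 1.004351015119427}
{'vfov': 51.18038210224777, 'cx': 255.067096014991, 'cy': 185.30179744415267, 'dist': array([-0.12392919,  0.        ,  0.        ,  0.        ,  0.        ]), 'position': array([-0.27453886, -0.80700834,  0.84339726]), 'rotation': array([ 0.44378087, -0.16259675, -0.28572232,  0.83365676])}
{'vfov': 50.39429015126525, 'cx': 263.6164984667047, 'cy': 188.9399659992473, 'dist': array([-0.01894414,  0.        ,  0.        ,  0.        ,  0.        ]), 'position': array([0.18007085, 0.06092478, 1.28094225]), 'rotation': array([ 0.07744106, -0.07697396, -0.69919512,  0.70654376])}
{'vfov': 69.7178919577753, 'cx': 256.48862666137194, 'cy': 192.6904183879307, 'dist': array([-0.03832108,  0.        ,  0.        ,  0.        ,  0.        ]), 'mount': array([[-2.53248913e-05,  9.59866132e-01,  2.80458566e-01,
         7.14341088e-02],
       [ 9.99999999e-01,  1.89218831e-05,  2.55382343e-05,
        -1.84034398e-04],
       [ 1.92064820e-05,  2.80458566e-01, -9.59866132e-01,
        -1.41231612e-01],
       [ 0.00000000e+00,  0.00000000e+00,  0.00000000e+00,
         1.00000000e+00]])}
```

View pics/scene0.png

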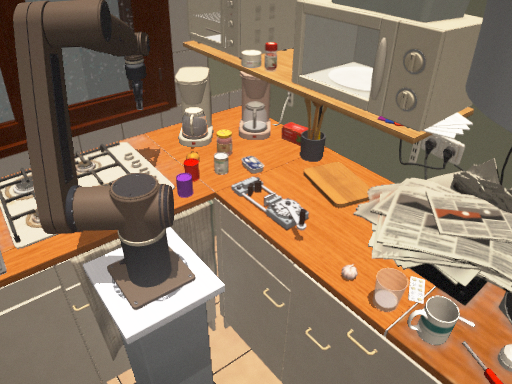

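View pics/top0.png

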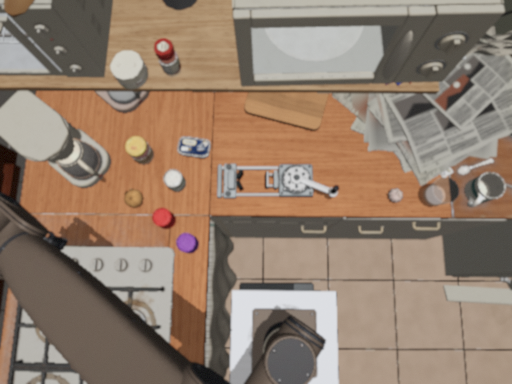

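View pics/wrist0.png

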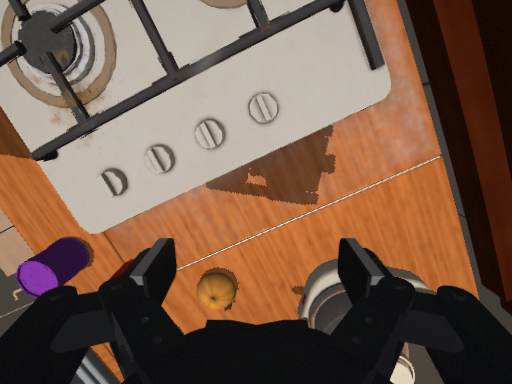

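```bash
python3 - <<'E'
from h import *
c=np.load("pics/top0.npy",allow_pickle=True).item(); f=c["frame"][120:260,110:350]
cv2.imwrite("pics/topz.png",cv2.resize(f[:,:,::-1],(792,462),interpolation=cv2.INTER_CUBIC))
c=np.load("pics/scene0.npy",allow_pickle=True).item(); f=c["frame"][110:250,160:340]
cv2.imwrite("pics/scz.png",cv2.resize(f[:,:,::-1],(720,560),interpolation=cv2.INTER_CUBIC))
E
```

```text
(no output)
```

View pics/topz.png

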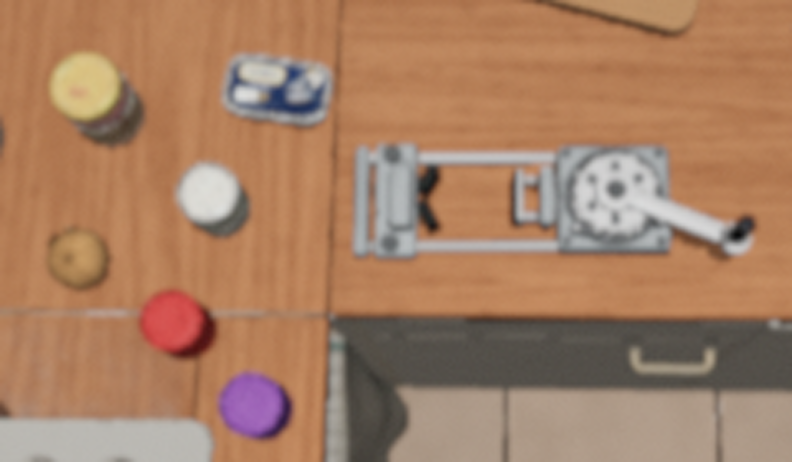

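View pics/scz.png

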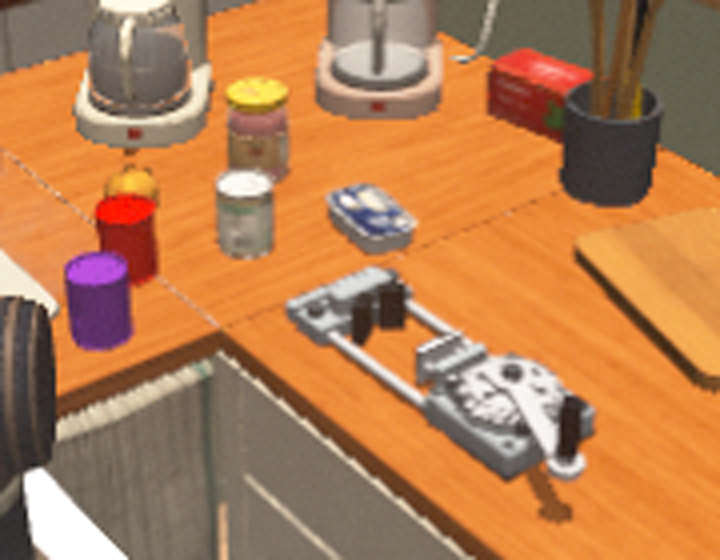

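```bash
python3 - <<'E'
from h import *
c=np.load("pics/top0.npy",allow_pickle=True).item()
z=lambda *p:[(110+(a+.5)/3.3-.5,120+(b+.5)/3.3-.5) for a,b in p]
f=c["frame"]; hsv=cv2.cvtColor(f,cv2.COLOR_RGB2HSV)
m=((hsv[...,1]<40)&(hsv[...,2]>130)).astype(np.uint8)[150:215,155:195]
n,l,s,ce=cv2.connectedComponentsWithStats(m); print(s,ce+[155,150])
print("tin top",onz(c,z((210,195)),.072))
print("tin top mask",onz(c,ce[1:]+[155,150],.072))
print("hub",onz(c,z((616,189)),.046))
print("corners",onz(c,z((557,147),(668,147),(668,251),(557,252)),.03))
print("rods",onz(c,z((430,157),(545,157),(430,246),(545,246)),.013))
print("handle top",onz(c,z((744,228)),.116), "handle low", onz(c,z((737,240)),.058))
print("jar",onz(c,z((86,87)),.1),"flat",onz(c,z((279,88)),.024),"onion",onz(c,z((78,257)),.025),"red",onz(c,z((174,320)),.072))
print("pad face top", onz(c,z((517,197)),.042), "stop V tips",onz(c,z((437,175),(437,225)),.044))
E
```

```text
[[   0    0   40   65 2282]
 [  23    0   17    7   59]
 [   9   20   19   18  259]] [[174.42857143 183.18317266]
 [185.27118644 152.57627119]
 [172.67567568 178.27799228]]
tin top [[0.47790592 0.33936379 0.072     ]]
tin top mask [[0.56177245 0.30709705 0.072     ]
 [0.47934758 0.34132325 0.072     ]]
hub [[ 0.49416981 -0.0384717   0.046     ]]
corners [[ 0.53942639  0.01687161  0.03      ]
 [ 0.54057533 -0.09025275  0.03      ]
 [ 0.43811924 -0.08866714  0.03      ]
 [ 0.43605126  0.01661438  0.03      ]]
rods [[0.53286777 0.14021838 0.013     ]
 [0.53404694 0.0279625  0.013     ]
 [0.44413598 0.1381743  0.013     ]
 [0.44529849 0.02756921 0.013     ]]
handle top [[ 0.44190528 -0.1461509   0.116     ]] handle low [[ 0.44344542 -0.14963333  0.058     ]]
jar [[0.57232757 0.45350081 0.1       ]] flat [[0.59835423 0.28909854 0.024     ]] onion [[0.42737909 0.47265028 0.025     ]] red [[0.36084004 0.36526552 0.072     ]]
pad face top [[0.48637796 0.05507128 0.042     ]] stop V tips [[0.50659611 0.13122428 0.044     ]
 [0.45794357 0.13015851 0.044     ]]
```

```bash
cat >> h.py <<'E'
def go(P,yaw,st=None):
    """tool down, tool y axis at heading yaw (mod pi nearest); print turn & shift in tool axes"""
    st=st or get_state(); Rc=R.from_quat(st["tcp_rot"])
    best=None
    for k in(0,1):
        a=yaw+k*np.pi; y=np.array([np.cos(a),np.sin(a),0]); z=np.array([0,0,-1.]); x=np.cross(y,z)
        rv=(Rc.inv()*R.from_matrix(np.c_[x,y,z])).as_rotvec()
        if best is None or np.linalg.norm(rv)<np.linalg.norm(best): best=rv
    d=Rc.inv().apply(np.array(P)-st["eef_pos"])
    print("turn",best.round(4),"shift",d.round(4),"|",np.linalg.norm(d).round(3), "q",st["qpos"].round(2))
E
python3 - <<'E'
from h import *
st=get_state(); print(R.from_quat(st["tcp_rot"]).as_matrix().round(3))
go((.479,.341,.20),0)
E
```

```text
[[-0.905  0.425 -0.001]
 [ 0.425  0.905 -0.002]
 [ 0.    -0.002 -1.   ]]
turn [-1.800e-03  8.000e-04  1.132e+00] shift [-0.2889 -0.1622  0.0304] | 0.333 q [ 0.98  0.29  1.58 -0.    1.28 -0.15]
```

arm_command(
  steps=[
    [[0, 0, 0.17], [-0.04, -0.022, 0.005], 1],
    [[0, 0, 0.34], [-0.085, -0.05, 0.01], 1],
    [[0, 0, 0.51], [-0.13, -0.075, 0.015], 1],
    [[0, 0, 0.68], [-0.175, -0.1, 0.02], 1],
    [[0, 0, 0.85], [-0.22, -0.125, 0.025], 1],
    [[0, 0, 1.02], [-0.26, -0.145, 0.03], 1],
    [[0, 0, 1.132], [-0.289, -0.162, 0.03], 1],
    [[0, 0, 1.132], [-0.289, -0.162, 0.03], 1],
    [[0, 0, 1.132], [-0.289, -0.162, 0.03], 1],
  ],
)

```text
time: 1.27
eef_pos: [0.4788, 0.3414, 0.2002]
tcp_rot: [0.707, 0.707, -0.001, -0.0]
contact_force: [-0.2, 0.2, 0.3]
opening: 1.001
```

```bash
python3 - <<'E'
from h import *
st=get_state(); c=read_camera("wrist"); save(c,"w1"); np.save("pics/w1.npy",(st,c),allow_pickle=True)
print(st["eef_pos"],st["opening"],st["contact_force"],st["time"]); print(R.from_quat(st["tcp_rot"]).as_matrix().round(3))
c=read_camera("top"); save(c,"t1")
go((.479,.341,.031),0,st)
E
```

```text
[0.47883732 0.34142904 0.20019564] 1.000519323681362 [-0.21473513  0.23313987  0.33524772] 1.275
[[-0.001  1.    -0.002]
 [ 1.     0.001 -0.001]
 [-0.001 -0.002 -1.   ]]
turn [-0.0017  0.0013  0.0008] shift [-0.0002  0.0005  0.1692] | 0.169 q [ 0.45  0.13  1.82 -0.    1.2   0.45]
```

View pics/w1.png

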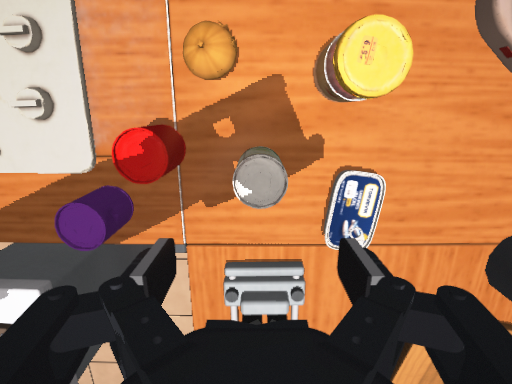

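```bash
python3 - <<'E'
from h import *
st,c=np.load("pics/w1.npy",allow_pickle=True)
f=c["frame"]; cv2.imwrite("pics/w1z.png",cv2.resize(f[130:220,220:310,::-1],None,fx=6,fy=6,interpolation=cv2.INTER_CUBIC))
cv2.imwrite("pics/w1y.png",cv2.resize(f[235:330,200:330,::-1],None,fx=6,fy=6,interpolation=cv2.INTER_CUBIC))
print(onz(c,[(260,182)],.072,st))
E
```

```text
[[0.48191339 0.34492297 0.072     ]]
```

View pics/w1z.png

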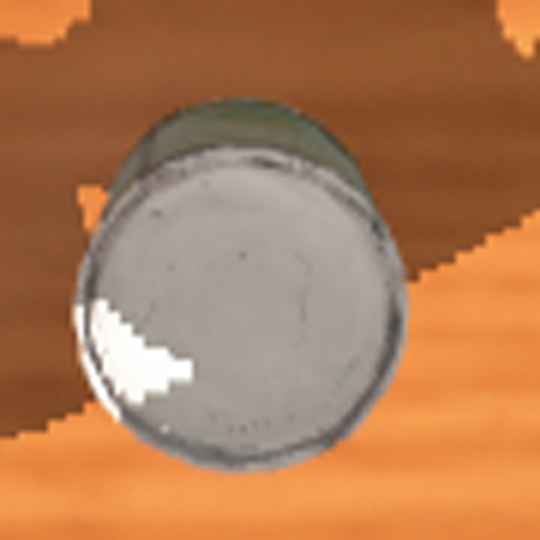

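View pics/w1y.png

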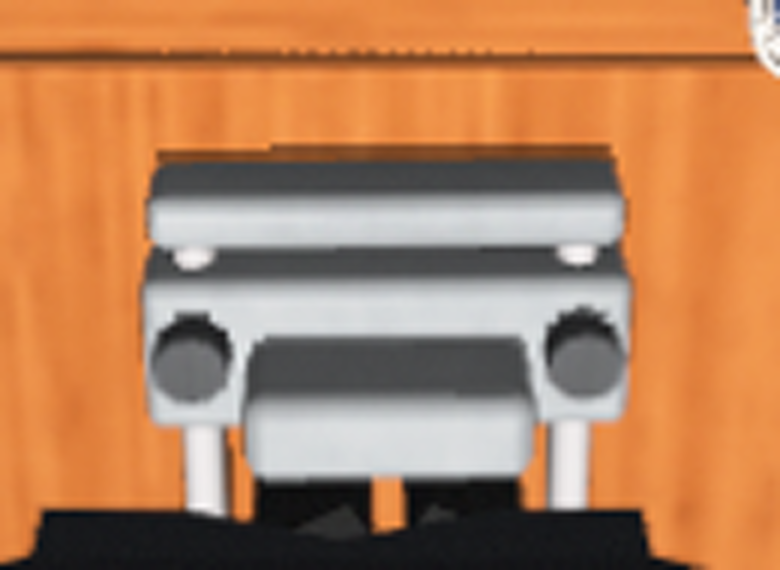

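arm_command(
  steps=[
    [[0, 0, 0], [0.001, 0.001, 0.04], 1],
    [[0, 0, 0], [0.0015, 0.0015, 0.09], 1],
    [[0, 0, 0], [0.0015, 0.0015, 0.135], 1],
    [[0, 0, 0], [0.0015, 0.0015, 0.169], 1],
    [[0, 0, 0], [0.0015, 0.0015, 0.169], 1],
    [[0, 0, 0], [0.0015, 0.0015, 0.169], -1],
    [[0, 0, 0], [0.0015, 0.0015, 0.169], -1],
    [[0, 0, 0], [0.0015, 0.0015, 0.169], -1],
    [[0, 0, 0], [0.0015, 0.0015, 0.169], -1],
    [[0, 0, 0], [0.0015, 0.0015, 0.169], -1],
  ],
  force=40,
)

```text
time: 2.62
eef_pos: [0.4816, 0.3444, 0.0341]
tcp_rot: [0.707, 0.708, 0.001, 0.001]
contact_force: [0.5, 1.8, 6.7]
opening: 0.657
```

arm_command(
  steps=[
    [[0, 0, 0], [0, 0, -0.03], -1],
    [[0, 0, 0], [0, 0, -0.07], -1],
    [[0, 0, 0], [0, 0, -0.1], -1],
    [[0, 0, 0], [0, 0, -0.1], -1],
  ],
)

```text
time: 3.12
eef_pos: [0.4827, 0.3449, 0.1367]
tcp_rot: [0.707, 0.708, 0.004, 0.002]
contact_force: [1.3, 0.1, -2.8]
opening: 0.661
```

```bash
python3 - <<'E'
from h import *
st=get_state(); c=read_camera("wrist"); save(c,"w2"); np.save("pics/w2.npy",(st,c),allow_pickle=True)
print(st["eef_pos"],st["opening"],st["contact_force"],st["time"])
s=read_camera("scene"); f=s["frame"][90:250,160:340]
cv2.imwrite("pics/s2.png",cv2.resize(f[:,:,::-1],(720,640),interpolation=cv2.INTER_CUBIC))
go((.489,.0935,.135),0.01,st)
E
```

```text
[0.48274917 0.34489096 0.13672265] 0.6613784672291737 [ 1.25912711  0.13826023 -2.82591432] 3.125
turn [ 0.0079 -0.0036 -0.0084] shift [-0.2514  0.0058  0.0009] | 0.251 q [ 0.45  0.2   1.86 -0.    1.07  0.45]
```

View pics/w2.png

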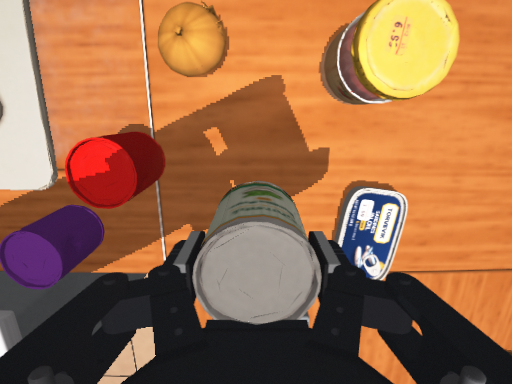

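View pics/s2.png

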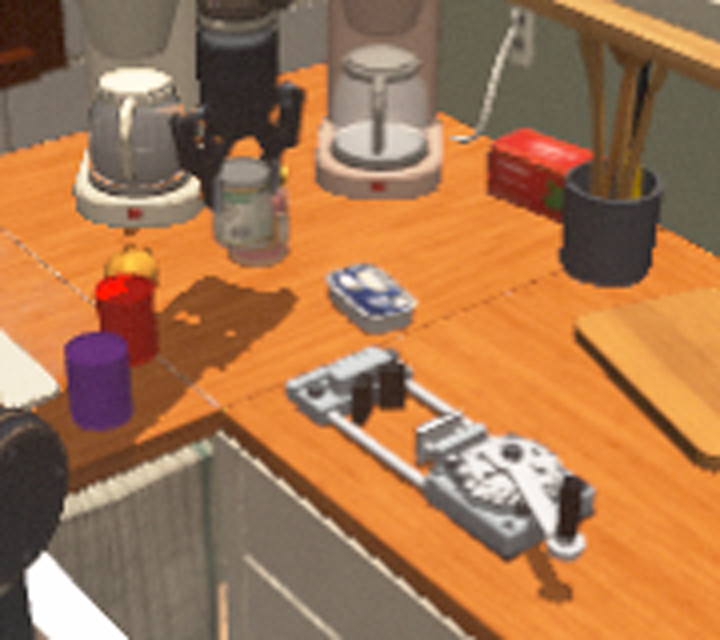

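```bash
python3 - <<'E'
from h import *
st,c=np.load("pics/w2.npy",allow_pickle=True)
p=onz(c,[(257.5,272),(257.5,320),(257.5,224),(194,272),(321,272)],.1746,st);print(p)
print(p-st["eef_pos"])
E
```

```text
[[0.48257807 0.35031528 0.1746    ]
 [0.4826458  0.32528367 0.1746    ]
 [0.48251914 0.37245841 0.1746    ]
 [0.45539648 0.35033491 0.1746    ]
 [0.50988341 0.35013492 0.1746    ]]
[[-0.0001711   0.00542432  0.03787735]
 [-0.00010337 -0.01960729  0.03787735]
 [-0.00023003  0.02756745  0.03787735]
 [-0.02735269  0.00544395  0.03787735]
 [ 0.02713424  0.00524396  0.03787735]]
```

```bash
python3 - <<'E'
from h import *
s=np.load("pics/scene0.npy",allow_pickle=True).item();t=np.load("pics/top0.npy",allow_pickle=True).item()
yaw=.01;O=np.array([.4905,-.0385,0]);Rz=R.from_euler('z',yaw)
W=lambda P:O+Rz.apply(np.array(P,float)/1000)
blk=[(-52,0,30),(52,0,30)]
P=W([(0,0,46),(0,97,24),(25,97,42),(-25,97,42),(44,250,10),(-44,250,10),(0,132,0),(0,147,44)]+[(120*np.cos(np.radians(-118)+a),120*np.sin(np.radians(-118)+a),zz) for a in(0.,.06) for zz in(60,116)])
for c,n,o,k in((s,"ps",(160,110),4),(t,"pt",(110,120),3.3)):
    w,h=(180,140) if n=="ps" else (240,140)
    f=cv2.resize(c["frame"][o[1]:o[1]+h,o[0]:o[0]+w,::-1],None,fx=k,fy=k,interpolation=cv2.INTER_CUBIC)
    for q in proj(c,P): cv2.circle(f,tuple(int(v) for v in ((q-o+.5)*k)),3,(255,0,255),1)
    cv2.imwrite(f"pics/{n}.png",f)
E
```

```text
(no output)
```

View pics/ps.png

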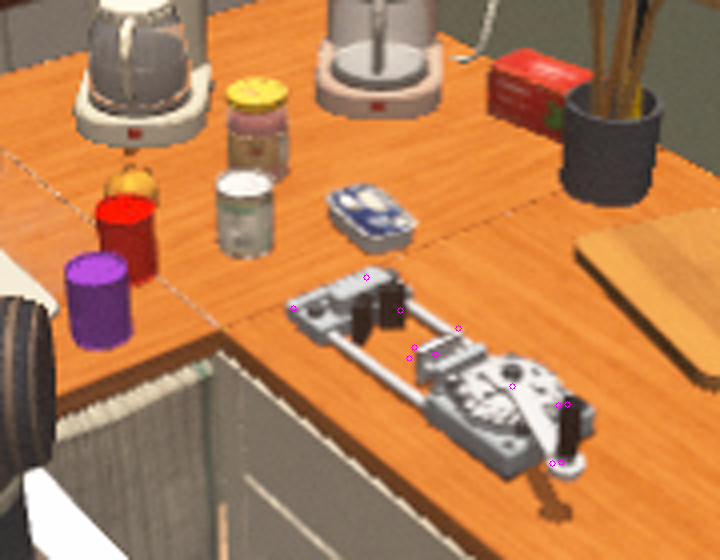

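View pics/pt.png

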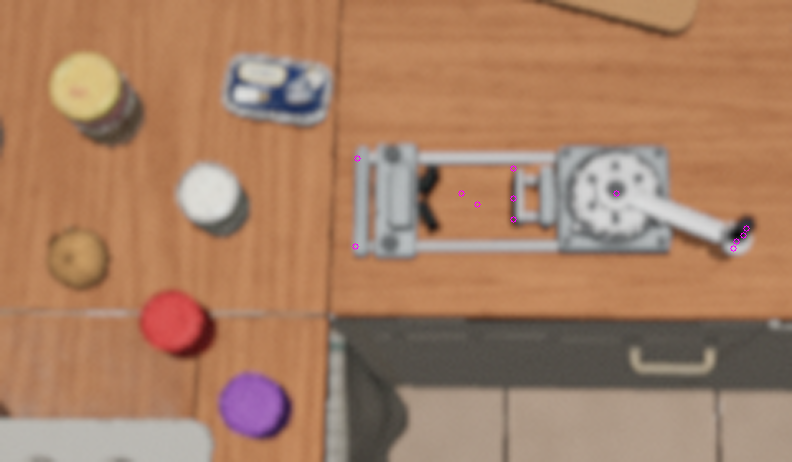

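arm_command(
  steps=[
    [[0, 0, 0], [-0.03, 0.001, 0], -1],
    [[0, 0, 0], [-0.08, 0.002, 0], -1],
    [[0, 0, 0], [-0.13, 0.004, 0], -1],
    [[0, 0, 0], [-0.18, 0.006, 0], -1],
    [[0.004, -0.002, -0.008], [-0.225, 0.007, 0], -1],
    [[0.008, -0.0036, -0.008], [-0.2535, 0.007, 0], -1],
    [[0.008, -0.0036, -0.008], [-0.2535, 0.007, 0], -1],
    [[0.008, -0.0036, -0.008], [-0.2535, 0.007, 0], -1],
  ],
)

```text
time: 4.22
eef_pos: [0.4866, 0.0906, 0.1309]
tcp_rot: [0.704, 0.71, -0.005, -0.003]
contact_force: [-0.2, 1.2, -2.8]
opening: 0.665
```

```bash
python3 - <<'E'
from h import *
st=get_state()
print(st["eef_pos"],st["opening"],st["contact_force"],st["time"])
t=read_camera("top")
cv2.imwrite("pics/t3.png",cv2.resize(t["frame"][120:260,170:350,::-1],None,fx=4,fy=4,interpolation=cv2.INTER_CUBIC))
w=read_camera("wrist"); save(w,"w3")
go((.490,.0915,.036),0.01,st)
E
```

```text
[0.48663552 0.09057004 0.13090911] 0.6646330786578208 [-0.24162525  1.21900127 -2.83916377] 4.225
turn [-0.0104  0.0028 -0.0007] shift [0.0012 0.0044 0.0949] | 0.095 q [-0.02  0.    2.09 -0.    1.06 -0.03]
```

View pics/t3.png

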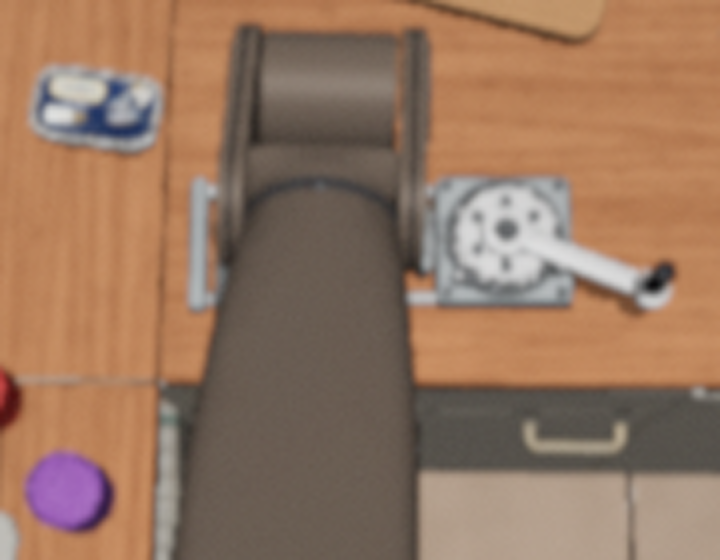

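View pics/w3.png

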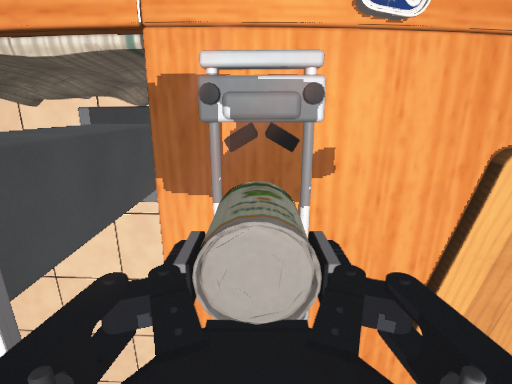

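```bash
python3 - <<'E'
from h import *
st=get_state(); c=read_camera("wrist")
cv2.imwrite("pics/w3z.png",cv2.resize(c["frame"][40:200,190:340,::-1],None,fx=5,fy=3.7*5/5,interpolation=cv2.INTER_CUBIC)) 
print(onz(c,[(216,160),(306.5,160)],.013,st),onz(c,[(262,135)],.044,st),onz(c,[(209,93),(314,93)],.046,st))
E
```

```text
[[0.44700781 0.11785402 0.013     ]
 [0.53299368 0.11891286 0.013     ]] [[0.49002027 0.14421855 0.044     ]] [[0.44814873 0.17627867 0.046     ]
 [0.52994169 0.1771468  0.046     ]]
```

View pics/w3z.png

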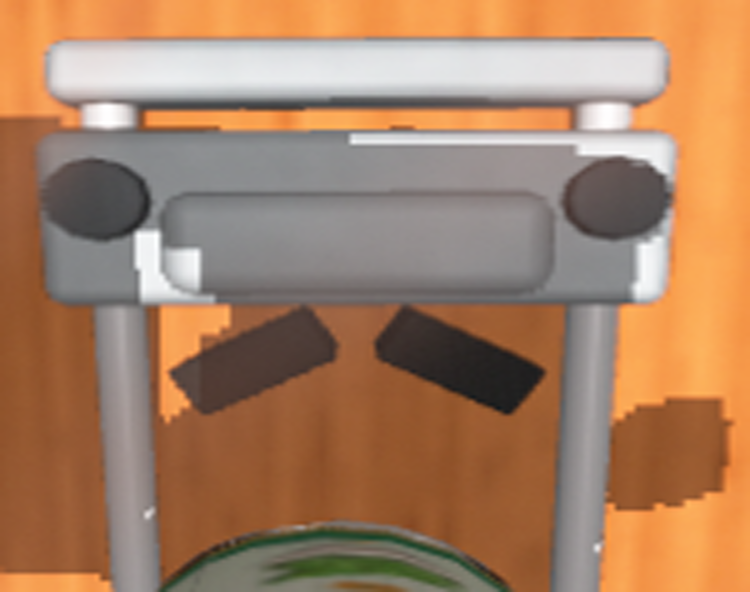

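arm_command(
  steps=[
    [[-0.005, 0.001, 0], [0.001, 0.003, 0.03], -1],
    [[-0.008, 0.002, 0], [0.001, 0.004, 0.06], -1],
    [[-0.008, 0.002, 0], [0.001, 0.004, 0.082], -1],
    [[-0.008, 0.002, 0], [0.001, 0.004, 0.09], -1],
    [[-0.008, 0.002, 0], [0.001, 0.004, 0.092], -1],
    [[-0.008, 0.002, 0], [0.001, 0.004, 0.092], -1],
  ],
)

```text
time: 5.12
eef_pos: [0.4913, 0.0921, 0.0407]
tcp_rot: [0.703, 0.711, 0.0, 0.001]
contact_force: [-0.4, 0.0, -2.8]
opening: 0.661
```

```bash
python3 - <<'E'
from h import *
st=get_state()
print(st["eef_pos"],st["opening"],st["contact_force"],st["time"])
c=read_camera("wrist");save(c,"w4")
s=read_camera("scene"); cv2.imwrite("pics/s4.png",cv2.resize(s["frame"][90:250,180:340,::-1],None,fx=3.75,fy=3.75,interpolation=cv2.INTER_CUBIC))
go((.490,.0915,.032),0.01,st)
E
```

```text
[0.49128898 0.09207068 0.04074332] 0.6611573550637445 [-0.38218353  0.01242275 -2.81834055] 5.125
turn [0.0012 0.0012 0.0014] shift [-0.0005 -0.0013  0.0087] | 0.009 q [-0.02  0.15  2.13 -0.    0.86 -0.03]
```

View pics/s4.png

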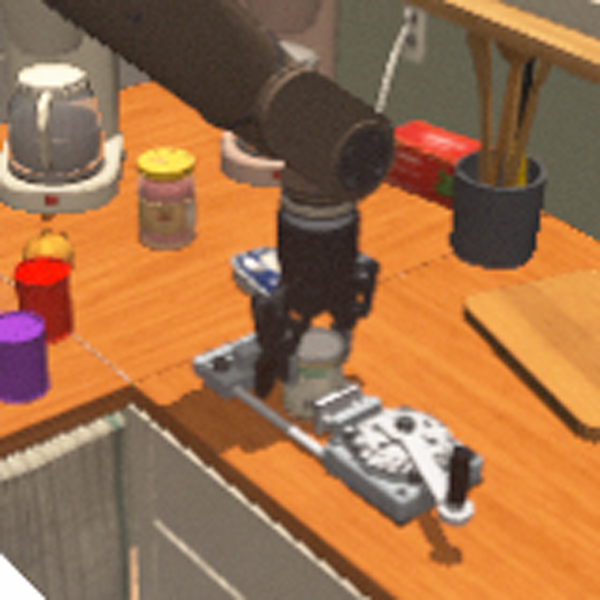

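arm_command(
  steps=[
    [[0, 0, 0], [0, -0.001, 0.004], -1],
    [[0, 0, 0], [0, -0.001, 0.007], -1],
    [[0, 0, 0], [0, -0.001, 0.008], -1],
    [[0, 0, 0], [0, -0.001, 0.008], -1],
  ],
)

```text
time: 5.72
eef_pos: [0.4907, 0.0918, 0.0341]
tcp_rot: [0.703, 0.711, -0.0, 0.001]
contact_force: [-3.0, -0.7, 6.2]
opening: 0.661
```

Touching down. Release and rise.

arm_command(
  steps=[
    [[0, 0, 0], [0, 0, 0], 0.5],
    [[0, 0, 0], [0, 0, 0], 1],
    [[0, 0, 0], [0, 0, 0], 1],
    [[0, 0, 0], [0, 0, 0], 1],
    [[0, 0, 0], [0, 0, -0.03], 1],
    [[0, 0, 0], [0, 0, -0.075], 1],
    [[0, 0, 0], [0, 0, -0.125], 1],
    [[0, 0, 0], [0, 0, -0.15], 1],
    [[0, 0, 0], [-0.03, 0, -0.16], 1],
    [[0, 0, 0], [-0.08, -0.01, -0.16], 1],
    [[0, 0, 0], [-0.13, -0.02, -0.16], 1],
    [[0, 0, 0], [-0.15, -0.03, -0.16], 1],
  ],
)

```text
time: 7.22
eef_pos: [0.4618, -0.0604, 0.1943]
tcp_rot: [0.704, 0.71, -0.0, 0.001]
contact_force: [-0.7, 0.4, -0.1]
opening: 0.998
```

```bash
python3 - <<'E'
from h import *
st=get_state(); c=read_camera("wrist");save(c,"w5"); np.save("pics/w5.npy",(st,c),allow_pickle=True)
print(st["eef_pos"],st["opening"],st["contact_force"],st["time"])
t=read_camera("top");cv2.imwrite("pics/t5.png",cv2.resize(t["frame"][120:260,170:350,::-1],None,fx=4,fy=4,interpolation=cv2.INTER_CUBIC))
E
```

```text
[ 0.46177856 -0.06036894  0.19430472] 0.9976317655349862 [-0.73031715  0.40083286 -0.13533846] 7.225
```

View pics/w5.png

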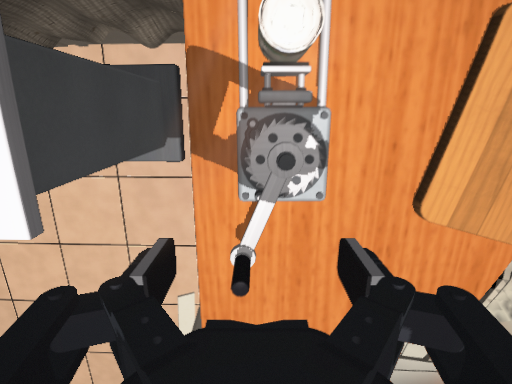

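View pics/t5.png

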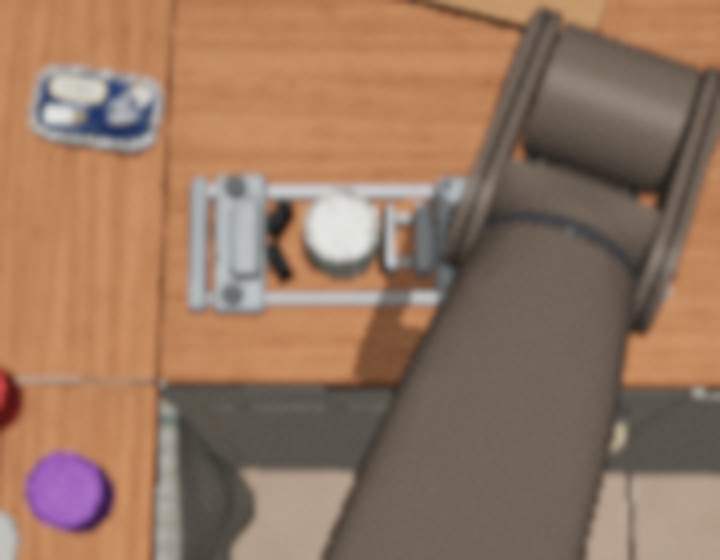

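```bash
python3 - <<'E'
from h import *
st,c=np.load("pics/w5.npy",allow_pickle=True)
h=onz(c,[(286,161)],.058,st)[0]; t=onz(c,[(240,289)],.116,st)[0]; b=onz(c,[(241.5,257)],.058,st)[0]
tin=onz(c,[(290.5,20)],.072,st)[0]
corn=onz(c,[(237,107),(329,107),(326,200),(240,200)],.03,st)
print("hub",h,"top",t,"base",b,"tin",tin); print(corn,corn.mean(0))
for o in (h,np.array([.4915,-.0395,0])):
  for p in(t,b): d=p-o; print(np.hypot(*d[:2]),np.degrees(np.arctan2(d[1],d[0])))
E
```

```text
hub [ 0.49149178 -0.03674442  0.058     ] top [ 0.4470769 -0.1469415  0.116    ] base [ 0.4455747 -0.1463572  0.058    ] tin [0.48938811 0.08732283 0.072     ]
[[ 0.4403934   0.01587886  0.03      ]
 [ 0.53829508  0.01697771  0.03      ]
 [ 0.5431565  -0.08698949  0.03      ]
 [ 0.44282262 -0.08781405  0.03      ]] [ 0.4911669  -0.03548674  0.03      ]
0.11881110082556492 -111.95187530970857
0.11884165443405727 -112.72893710618762
0.11626301051658686 -112.46328906198497
0.11630818386153 -113.25716026948459
```

```bash
cat >> h.py <<'E'
AX=np.array([.4912,-.0375]); YAW=.01
def lev(l,z=.078,r=.12,st=None):
    th=np.radians(-118)+YAW+l
    print("lever",l,end=": "); go((AX[0]+r*np.cos(th),AX[1]+r*np.sin(th),z),th+np.pi/2,st)
def where(st=None):
    st=st or get_state(); d=st["eef_pos"][:2]-AX
    print("t",st["time"],"eef",st["eef_pos"].round(4),"r",np.hypot(*d).round(4),"lever~",(np.arctan2(d[1],d[0])-np.radians(-118)-YAW).round(3),"F",np.round(st["contact_force"],1),"op",st["opening"].round(3))
E
python3 - <<'E'
from h import *
lev(.087,.19); lev(.087,.078)
E
```

```text
lever 0.087: turn [0.0012 0.0014 0.3995] shift [-0.0884 -0.0169  0.0042] | 0.09 q [-0.35 -0.16  2.11 -0.    1.18 -0.35]
lever 0.087: turn [0.0012 0.0014 0.3995] shift [-0.0882 -0.017   0.1162] | 0.147 q [-0.35 -0.16  2.11 -0.    1.18 -0.35]
```

arm_command(
  steps=[
    [[0, 0, 0.14], [-0.03, -0.006, 0], 0.5],
    [[0, 0, 0.28], [-0.065, -0.012, 0], 0.5],
    [[0, 0, 0.4], [-0.088, -0.017, 0.003], 0.5],
    [[0, 0, 0.4], [-0.088, -0.017, 0.003], 0.5],
    [[0, 0, 0.4], [-0.088, -0.017, 0.003], 0.5],
  ],
  force=20,
)

```text
time: 7.95
eef_pos: [0.4455, -0.147, 0.1911]
tcp_rot: [0.831, 0.557, 0.0, 0.001]
contact_force: [0.0, 0.5, -0.3]
opening: 0.748
```

```bash
python3 - <<'E'
from h import *
where(); c=read_camera("wrist");save(c,"w6")
st=get_state()
lev(.087,.078)
E
```

```text
Traceback (most recent call last):
  File "h.py", line 41, in where
    print("t",st["time"],"eef",st["eef_pos"].round(4),"r",np.hypot(*d).round(4),"lever~",(np.arctan2(d[1],d[0])-np.radians(-118)-YAW).round(3),"F",np.round(st["contact_force"],1),"op",st["opening"].round(3))
                                                                                                                                                                                        ^^^^^^^^^^^^^^^^^^^
AttributeError: 'float' object has no attribute 'round'
```

```bash
sed -i 's/st\["opening"\].round(3)/round(st["opening"],3)/' h.py; python3 - <<'E'
from h import *
where(); c=read_camera("wrist");save(c,"w6")
lev(.087,.078)
E
```

```text
t 7.95 eef [ 0.4455 -0.147   0.1911] r 0.1187 lever~ 0.084 F [ 0.   0.5 -0.3] op 0.748
lever 0.087: turn [0.0013 0.0007 0.0018] shift [-0.0013  0.0003  0.1132] | 0.113 q [-0.54 -0.14  2.11 -0.    1.18 -0.14]
```

View pics/w6.png

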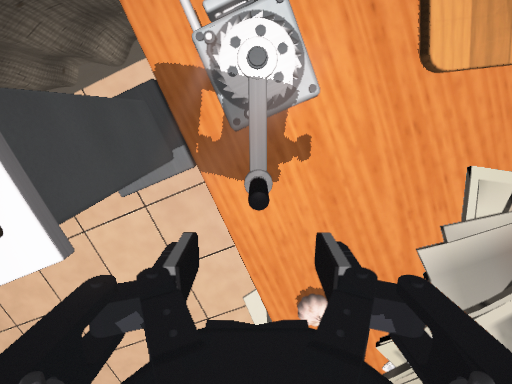

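arm_command(
  steps=[
    [[0, 0, 0], [-0.001, 0, 0.03], 0.5],
    [[0, 0, 0], [-0.001, 0, 0.065], 0.5],
    [[0, 0, 0], [-0.001, 0, 0.095], 0.5],
    [[0, 0, 0], [-0.001, 0, 0.113], 0.3],
    [[0, 0, 0], [-0.001, 0, 0.113], -0.2],
    [[0, 0, 0], [-0.001, 0, 0.113], -0.44],
    [[0, 0, 0], [-0.001, 0, 0.113], -0.44],
    [[0, 0, 0], [-0.001, 0, 0.113], -0.44],
  ],
)

```text
time: 9.0
eef_pos: [0.4458, -0.1482, 0.0791]
tcp_rot: [0.831, 0.557, 0.0, 0.002]
contact_force: [0.4, 0.1, -0.5]
opening: 0.28
```

```bash
python3 - <<'E'
from h import *
where(); c=read_camera("wrist");save(c,"w7")
for l in (.2,.35,.5,.65,.75,.8): lev(l)
E
```

```text
t 9.0 eef [ 0.4458 -0.1482  0.0791] r 0.1197 lever~ 0.09 F [ 0.4  0.1 -0.5] op 0.28
lever 0.2: turn [ 0.0027  0.001  -0.1112] shift [0.0004 0.0133 0.0009] | 0.013 q [-0.54  0.02  2.18 -0.    0.94 -0.15]
lever 0.35: turn [ 0.0026  0.0012 -0.2612] shift [0.0038 0.031  0.001 ] | 0.031 q [-0.54  0.02  2.18 -0.    0.94 -0.15]
lever 0.5: turn [ 0.0025  0.0014 -0.4112] shift [0.0097 0.048  0.001 ] | 0.049 q [-0.54  0.02  2.18 -0.    0.94 -0.15]
lever 0.65: turn [ 0.0024  0.0016 -0.5612] shift [0.0181 0.0639 0.0011] | 0.066 q [-0.54  0.02  2.18 -0.    0.94 -0.15]
lever 0.75: turn [ 0.0023  0.0017 -0.6612] shift [0.025  0.0737 0.0011] | 0.078 q [-0.54  0.02  2.18 -0.    0.94 -0.15]
lever 0.8: turn [ 0.0023  0.0018 -0.7112] shift [0.0288 0.0783 0.0011] | 0.083 q [-0.54  0.02  2.18 -0.    0.94 -0.15]
```

View pics/w7.png

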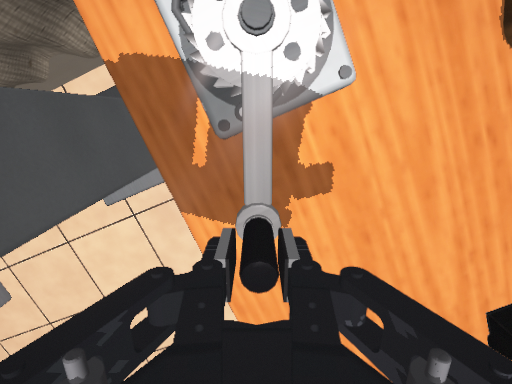

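arm_command(
  steps=[
    [[0, 0, 0.06], [0.0002, -0.007, 0.001], -0.44],
    [[0, 0, 0.11], [0.0007, -0.0132, 0.001], -0.44],
    [[0, 0, 0.11], [0.0007, -0.0132, 0.001], -0.44],
    [[0, 0, -0.03], [0, 0.0036, 0.001], -0.44],
    [[0, 0, -0.17], [0.0018, 0.0203, 0.001], -0.44],
    [[0, 0, -0.31], [0.006, 0.0366, 0.001], -0.44],
    [[0, 0, -0.43], [0.0112, 0.05, 0.001], -0.44],
    [[0, 0, -0.55], [0.0178, 0.0627, 0.001], -0.44],
    [[0, 0, -0.66], [0.0252, 0.0736, 0.001], -0.44],
    [[0, 0, -0.66], [0.0252, 0.0736, 0.001], -0.44],
  ],
)

```text
time: 10.3
eef_pos: [0.5239, -0.1529, 0.078]
tcp_rot: [0.606, 0.796, -0.0, 0.001]
contact_force: [0.1, 0.0, -0.0]
opening: 0.278
```

```bash
python3 - <<'E'
from h import *
where(); c=read_camera("wrist");save(c,"w8")
s=read_camera("scene"); cv2.imwrite("pics/s8.png",cv2.resize(s["frame"][90:250,180:340,::-1],None,fx=3.75,fy=3.75,interpolation=cv2.INTER_CUBIC))
for l in (.75,.6,.4,.2,0,-.02): lev(l)
E
```

```text
t 10.3 eef [ 0.5239 -0.1529  0.078 ] r 0.12 lever~ 0.755 F [ 0.1  0.  -0. ] op 0.278
lever 0.75: turn [ 0.0013  0.002  -0.0024] shift [-0.0003  0.0001 -0.0001] | 0.0 q [-0.47  0.18  2.01 -0.    0.95 -0.74]
lever 0.6: turn [0.0014 0.0019 0.1476] shift [ 0.001  -0.0178 -0.0001] | 0.018 q [-0.47  0.18  2.01 -0.    0.95 -0.74]
lever 0.4: turn [0.0016 0.0018 0.3476] shift [ 0.0069 -0.041  -0.0001] | 0.042 q [-0.47  0.18  2.01 -0.    0.95 -0.74]
lever 0.2: turn [0.0018 0.0016 0.5476] shift [ 0.0172 -0.0626 -0.0002] | 0.065 q [-0.47  0.18  2.01 -0.    0.95 -0.74]
lever 0: turn [0.002  0.0014 0.7476] shift [ 0.0317 -0.0817 -0.0002] | 0.088 q [-0.47  0.18  2.01 -0.    0.95 -0.74]
lever -0.02: turn [0.002  0.0014 0.7676] shift [ 0.0333 -0.0835 -0.0002] | 0.09 q [-0.47  0.18  2.01 -0.    0.95 -0.74]
```

View pics/w8.png

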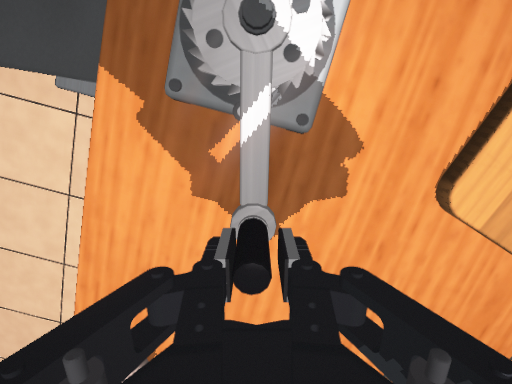

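View pics/s8.png

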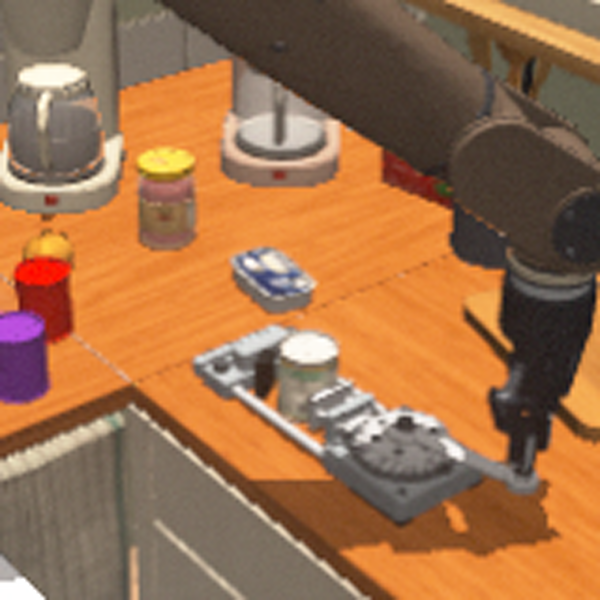

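arm_command(
  steps=[
    [[0, 0, 0.14], [0.0012, -0.0167, 0], -0.44],
    [[0, 0, 0.28], [0.0047, -0.0332, 0], -0.44],
    [[0, 0, 0.42], [0.0104, -0.0489, 0], -0.44],
    [[0, 0, 0.56], [0.0183, -0.0637, 0], -0.44],
    [[0, 0, 0.69], [0.0274, -0.0764, 0], -0.44],
    [[0, 0, 0.77], [0.0343, -0.084, 0], -0.44],
    [[0, 0, 0.77], [0.0343, -0.084, 0], -0.44],
    [[0, 0, 0.63], [0.023, -0.0707, 0], -0.44],
    [[0, 0, 0.48], [0.0136, -0.0554, 0], -0.44],
    [[0, 0, 0.33], [0.0065, -0.0389, 0], -0.44],
    [[0, 0, 0.17], [0.0017, -0.0203, 0], -0.44],
    [[0, 0, 0], [0, 0, 0], -0.44],
  ],
)

```text
time: 11.9
eef_pos: [0.5223, -0.153, 0.0775]
tcp_rot: [0.604, 0.797, -0.001, -0.0]
contact_force: [-3.1, 0.6, 1.8]
opening: 0.277
```

arm_command(
  steps=[
    [[0, 0, 0], [0, 0, 0], -0.44],
    [[0, 0, 0], [0, 0, 0], -0.44],
  ],
)

```text
time: 12.15
eef_pos: [0.5214, -0.1529, 0.0772]
tcp_rot: [0.605, 0.796, -0.001, -0.001]
contact_force: [-0.4, -0.1, 0.5]
opening: 0.281
```

```bash
python3 - <<'E'
from h import *
where(); c=read_camera("wrist");save(c,"w9")
t=read_camera("top");cv2.imwrite("pics/t9.png",cv2.resize(t["frame"][140:220,200:320,::-1],None,fx=6,fy=6,interpolation=cv2.INTER_CUBIC))
s=read_camera("scene"); cv2.imwrite("pics/s9.png",cv2.resize(s["frame"][170:235,225:325,::-1],None,fx=8,fy=8,interpolation=cv2.INTER_CUBIC))
lev(.75);lev(-.02)
E
```

```text
t 12.15 eef [ 0.5214 -0.1529  0.0772] r 0.1193 lever~ 0.735 F [-0.4 -0.1  0.5] op 0.281
lever 0.75: turn [-0.0018  0.0007  0.0002] shift [-0.0006  0.0016 -0.0006] | 0.002 q [-0.47  0.18  2.01 -0.    0.95 -0.74]
lever -0.02: turn [-0.0014  0.0013  0.7702] shift [ 0.0333 -0.0819 -0.0005] | 0.088 q [-0.47  0.18  2.01 -0.    0.95 -0.74]
```

View pics/t9.png

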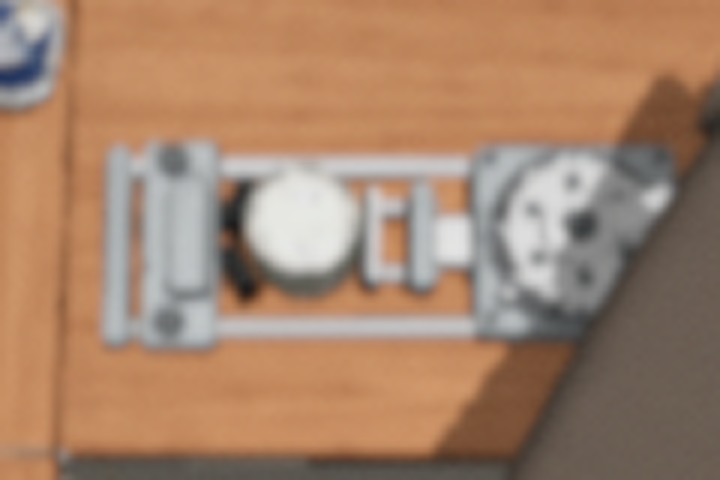

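View pics/s9.png

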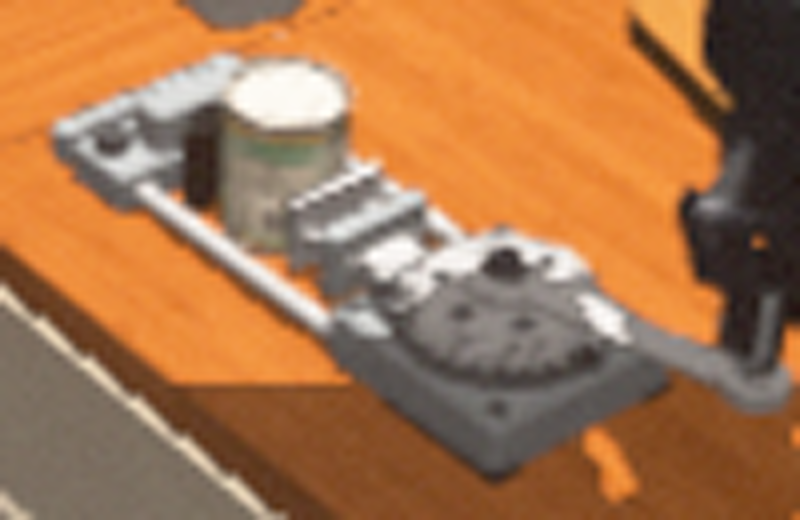

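arm_command(
  steps=[
    [[0, 0, 0.14], [0.001, -0.0163, 0], -0.44],
    [[0, 0, 0.28], [0.0045, -0.0328, 0], -0.44],
    [[0, 0, 0.42], [0.01, -0.0485, 0], -0.44],
    [[0, 0, 0.56], [0.0178, -0.063, 0], -0.44],
    [[0, 0, 0.69], [0.027, -0.076, 0], -0.44],
    [[0, 0, 0.77], [0.0333, -0.082, 0], -0.44],
    [[0, 0, 0.77], [0.0333, -0.082, 0], -0.44],
    [[0, 0, 0.77], [0.0333, -0.082, 0], -0.44],
  ],
)

```text
time: 13.3
eef_pos: [0.4335, -0.1429, 0.0776]
tcp_rot: [0.86, 0.511, -0.001, -0.0]
contact_force: [0.4, 0.5, -0.6]
opening: 0.277
```

```bash
python3 - <<'E'
from h import *
where()
for l in (.1,.25,.38,.5,.62,.75,.77): lev(l)
E
```

```text
t 13.3 eef [ 0.4335 -0.1429  0.0776] r 0.1202 lever~ -0.022 F [ 0.4  0.5 -0.6] op 0.277
lever 0.1: turn [-0.0016  0.0015 -0.1192] shift [ 0.001   0.0146 -0.0004] | 0.015 q [-0.54 -0.01  2.21 -0.    0.94 -0.04]
lever 0.25: turn [-0.0017  0.0014 -0.2692] shift [ 0.0045  0.0323 -0.0004] | 0.033 q [-0.54 -0.01  2.21 -0.    0.94 -0.04]
lever 0.38: turn [-0.0018  0.0013 -0.3992] shift [ 0.0096  0.047  -0.0004] | 0.048 q [-0.54 -0.01  2.21 -0.    0.94 -0.04]
lever 0.5: turn [-0.0019  0.0012 -0.5192] shift [ 0.016   0.0599 -0.0005] | 0.062 q [-0.54 -0.01  2.21 -0.    0.94 -0.04]
lever 0.62: turn [-0.002   0.0011 -0.6392] shift [ 0.0239  0.0719 -0.0005] | 0.076 q [-0.54 -0.01  2.21 -0.    0.94 -0.04]
lever 0.75: turn [-0.002   0.001  -0.7692] shift [ 0.034   0.0838 -0.0005] | 0.09 q [-0.54 -0.01  2.21 -0.    0.94 -0.04]
lever 0.77: turn [-0.0021  0.001  -0.7892] shift [ 0.0357  0.0855 -0.0005] | 0.093 q [-0.54 -0.01  2.21 -0.    0.94 -0.04]
```

arm_command(
  steps=[
    [[0, 0, -0.12], [0.001, 0.0146, 0], -0.44],
    [[0, 0, -0.27], [0.0045, 0.0323, 0], -0.44],
    [[0, 0, -0.4], [0.0096, 0.047, 0], -0.44],
    [[0, 0, -0.52], [0.016, 0.06, 0], -0.44],
    [[0, 0, -0.64], [0.0239, 0.072, 0], -0.44],
    [[0, 0, -0.77], [0.034, 0.084, 0], -0.44],
    [[0, 0, -0.77], [0.034, 0.084, 0], -0.44],
    [[0, 0, -0.77], [0.034, 0.084, 0], -0.44],
    [[0, 0, -0.77], [0.034, 0.084, 0], -0.44],
  ],
)

```text
time: 14.42
eef_pos: [0.5228, -0.1533, 0.0772]
tcp_rot: [0.605, 0.796, -0.001, -0.001]
contact_force: [-1.9, -1.0, -1.2]
opening: 0.279
```

```bash
python3 - <<'E'
from h import *
where(); c=read_camera("wrist");save(c,"w10")
t=read_camera("top");cv2.imwrite("pics/t10.png",cv2.resize(t["frame"][140:220,200:320,::-1],None,fx=6,fy=6,interpolation=cv2.INTER_CUBIC))
s=read_camera("scene"); cv2.imwrite("pics/s10.png",cv2.resize(s["frame"][170:235,225:325,::-1],None,fx=8,fy=8,interpolation=cv2.INTER_CUBIC))
for l in (.75,.6,.45,.3,.15,.05,-.02): lev(l)
E
```

```text
t 14.425 eef [ 0.5228 -0.1533  0.0772] r 0.12 lever~ 0.745 F [-1.9 -1.  -1.2] op 0.279
lever 0.75: turn [-0.0034 -0.0003  0.0003] shift [-0.      0.0006 -0.0009] | 0.001 q [-0.47  0.19  2.   -0.    0.95 -0.74]
lever 0.6: turn [-0.0034 -0.      0.1503] shift [ 0.0013 -0.0173 -0.0008] | 0.017 q [-0.47  0.19  2.   -0.    0.95 -0.74]
lever 0.45: turn [-3.400e-03  2.000e-04  3.003e-01] shift [ 0.0053 -0.0349 -0.0007] | 0.035 q [-0.47  0.19  2.   -0.    0.95 -0.74]
lever 0.3: turn [-0.0034  0.0005  0.4503] shift [ 0.0119 -0.0516 -0.0007] | 0.053 q [-0.47  0.19  2.   -0.    0.95 -0.74]
lever 0.15: turn [-0.0034  0.0007  0.6003] shift [ 0.021  -0.0672 -0.0006] | 0.07 q [-0.47  0.19  2.   -0.    0.95 -0.74]
lever 0.05: turn [-0.0034  0.0009  0.7003] shift [ 0.0282 -0.0767 -0.0006] | 0.082 q [-0.47  0.19  2.   -0.    0.95 -0.74]
lever -0.02: turn [-0.0033  0.001   0.7703] shift [ 0.0339 -0.0829 -0.0006] | 0.09 q [-0.47  0.19  2.   -0.    0.95 -0.74]
```

View pics/t10.png

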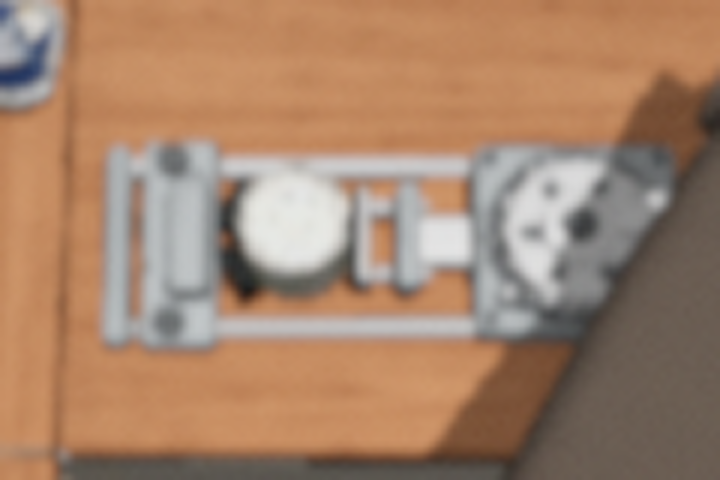

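View pics/w10.png

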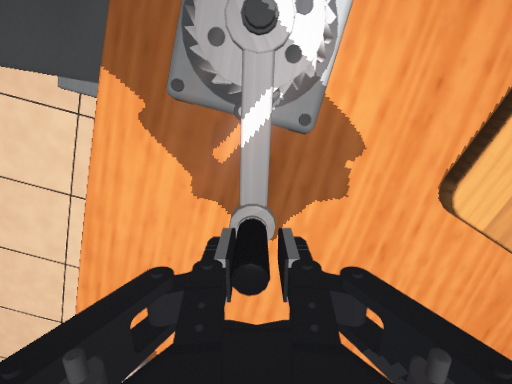

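```bash
cat > gap.py <<'E'
from h import *
def prof(f):
    g=f[168:192,250:290].astype(float).mean(2)
    return g
import sys
t=read_camera("top"); np.save("pics/g_%s.npy"%sys.argv[1],t["frame"])
E
python3 gap.py 10; python3 - <<'E'
import numpy as np,cv2
a=np.load("pics/top0.npy",allow_pickle=True).item()["frame"];b=np.load("pics/g_10.npy")
import glob
t9=cv2.imread("pics/t9.png"); t9=cv2.resize(t9,(120,80),interpolation=cv2.INTER_AREA)[:,:,::-1]
for n,f in(("0",a[140:220,200:320]),("9",t9),("10",b[140:220,200:320])):
    # rows between rails: bracket interior (between the two springs)
    print(n,"blue chan mid rows",f[39:42,52:80].astype(int)[...,2].mean(0).round().astype(int))
E
```

```text
0 blue chan mid rows [ 89  90  89  89  87  88  87  88  88  89  90  84  67  69 134 173 155 113
  93  87  85 111 157 178 180 167 145 137]
9 blue chan mid rows [225 227 227 226 216 193 155 117 121 168 189 162 117  97  87  88 131 175
 189 190 200 217 225 226 226 215 182 154]
10 blue chan mid rows [227 226 222 208 185 145 106 143 182 165 122  99  91 103 147 180 188 196
 215 224 226 226 227 226 225 215 182 152]
```

arm_command(
  steps=[
    [[0, 0, 0.15], [0.0013, -0.0173, 0], -0.44],
    [[0, 0, 0.3], [0.0053, -0.0349, 0], -0.44],
    [[0, 0, 0.45], [0.0119, -0.0516, 0], -0.44],
    [[0, 0, 0.6], [0.021, -0.0672, 0], -0.44],
    [[0, 0, 0.7], [0.0282, -0.0767, 0], -0.44],
    [[0, 0, 0.77], [0.0339, -0.083, 0], -0.44],
    [[0, 0, 0.77], [0.0339, -0.083, 0], -0.44],
    [[0, 0, 0.77], [0.0339, -0.083, 0], -0.44],
  ],
)

```text
time: 15.62
eef_pos: [0.4342, -0.1429, 0.0778]
tcp_rot: [0.859, 0.511, -0.001, -0.0]
contact_force: [-0.8, -0.4, -0.3]
opening: 0.279
```

```bash
python3 gap.py 11; python3 - <<'E'
from h import *
where()
s=read_camera("scene"); cv2.imwrite("pics/s11.png",cv2.resize(s["frame"][170:235,225:325,::-1],None,fx=8,fy=8,interpolation=cv2.INTER_CUBIC))
f=np.load("pics/g_11.npy")[140:220,200:320]
print(f[39:42,52:80].astype(int)[...,2].mean(0).round().astype(int))
for l in (.1,.25,.38,.5,.53,.62,.75): lev(l)
E
```

```text
t 15.675 eef [ 0.4342 -0.1429  0.0776] r 0.1198 lever~ -0.017 F [ 0.1 -1.2 -0.5] op 0.282
[226 225 220 206 180 141 102 141 182 165 122  99  88  82 124 173 189 184
 189 212 223 226 225 225 225 214 181 151]
lever 0.1: turn [-0.0025  0.0018 -0.1191] shift [ 0.0007  0.0141 -0.0005] | 0.014 q [-0.54 -0.    2.21 -0.    0.94 -0.04]
lever 0.25: turn [-0.0026  0.0016 -0.2691] shift [ 0.0042  0.0317 -0.0005] | 0.032 q [-0.54 -0.    2.21 -0.    0.94 -0.04]
lever 0.38: turn [-0.0027  0.0014 -0.3991] shift [ 0.0093  0.0464 -0.0006] | 0.047 q [-0.54 -0.    2.21 -0.    0.94 -0.04]
lever 0.5: turn [-0.0028  0.0012 -0.5191] shift [ 0.0157  0.0593 -0.0006] | 0.061 q [-0.54 -0.    2.21 -0.    0.94 -0.04]
lever 0.53: turn [-0.0028  0.0012 -0.5491] shift [ 0.0175  0.0624 -0.0006] | 0.065 q [-0.54 -0.    2.21 -0.    0.94 -0.04]
lever 0.62: turn [-0.0029  0.0011 -0.6391] shift [ 0.0235  0.0714 -0.0006] | 0.075 q [-0.54 -0.    2.21 -0.    0.94 -0.04]
lever 0.75: turn [-0.003   0.0009 -0.7691] shift [ 0.0336  0.0833 -0.0007] | 0.09 q [-0.54 -0.    2.21 -0.    0.94 -0.04]
```

View pics/s11.png

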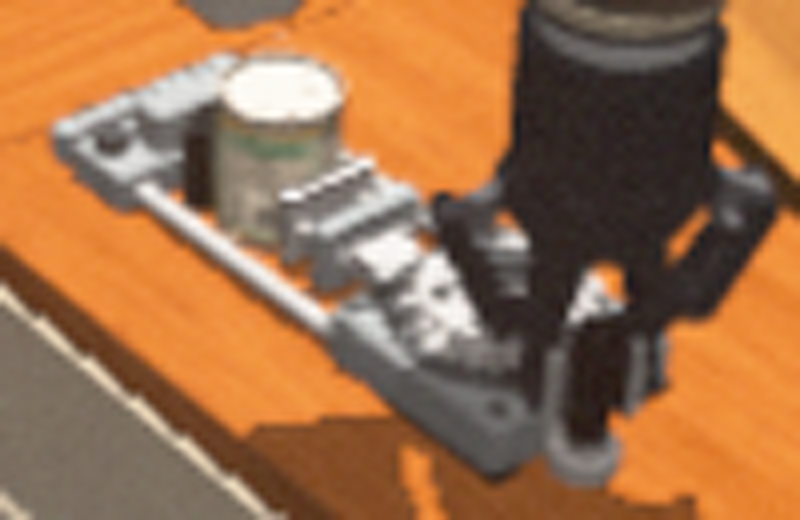

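arm_command(
  steps=[
    [[0, 0, -0.12], [0.0007, 0.0141, 0], -0.44],
    [[0, 0, -0.27], [0.0042, 0.0317, 0], -0.44],
    [[0, 0, -0.4], [0.0093, 0.0464, 0], -0.44],
    [[0, 0, -0.52], [0.0157, 0.0593, 0], -0.44],
    [[0, 0, -0.52], [0.0157, 0.0593, 0], -0.44],
    [[0, 0, -0.52], [0.0157, 0.0593, 0], -0.44],
    [[0, 0, -0.52], [0.0157, 0.0593, 0], -0.44],
  ],
)

```text
time: 16.6
eef_pos: [0.493, -0.1575, 0.077]
tcp_rot: [0.699, 0.715, -0.002, -0.001]
contact_force: [-2.9, -1.3, -0.5]
opening: 0.28
```

```bash
python3 gap.py 12; python3 - <<'E'
from h import *
where()
w=read_camera("wrist"); save(w,"w12")
st=get_state();th=np.radians(-118)+YAW+.5; print("tang F",st["contact_force"][:2]@[-np.sin(th),np.cos(th)])
f=np.load("pics/g_12.npy")[140:220,200:320]
print(f[39:42,52:80].astype(int)[...,2].mean(0).round().astype(int))
for l in (.5,.35,.2,.05,-.02): lev(l)
E
```

```text
t 16.65 eef [ 0.493  -0.1574  0.077 ] r 0.1199 lever~ 0.494 F [-2.2 -1.4 -0.1] op 0.279
tang F -3.3297065221530198
[226 225 218 203 174 136 104 142 180 159 109  79 117 168 188 188 192 213
 224 225 225 225 225 226 225 215 181 151]
lever 0.5: turn [-0.004   0.0004  0.0004] shift [-0.0001  0.0007 -0.0009] | 0.001 q [-0.5   0.13  2.07 -0.    0.95 -0.52]
lever 0.35: turn [-0.004   0.0007  0.1504] shift [ 0.0013 -0.0172 -0.0009] | 0.017 q [-0.5   0.13  2.07 -0.    0.95 -0.52]
lever 0.2: turn [-0.0039  0.001   0.3004] shift [ 0.0053 -0.0347 -0.0008] | 0.035 q [-0.5   0.13  2.07 -0.    0.95 -0.52]
lever 0.05: turn [-0.0039  0.0013  0.4504] shift [ 0.0119 -0.0514 -0.0007] | 0.053 q [-0.5   0.13  2.07 -0.    0.95 -0.52]
lever -0.02: turn [-0.0038  0.0014  0.5204] shift [ 0.0158 -0.0589 -0.0007] | 0.061 q [-0.5   0.13  2.07 -0.    0.95 -0.52]
```

View pics/w12.png

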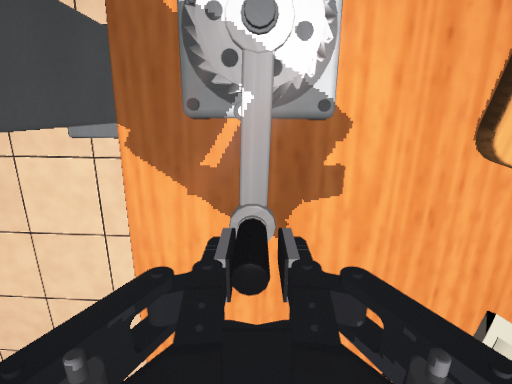

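arm_command(
  steps=[
    [[0, 0, 0.15], [0.0013, -0.0172, 0], -0.44],
    [[0, 0, 0.3], [0.0053, -0.0347, 0], -0.44],
    [[0, 0, 0.45], [0.0119, -0.0514, 0], -0.44],
    [[0, 0, 0.52], [0.0158, -0.059, 0], -0.44],
    [[0, 0, 0.52], [0.0158, -0.059, 0], -0.44],
    [[0, 0, 0.52], [0.0158, -0.059, 0], -0.44],
  ],
)

```text
time: 17.45
eef_pos: [0.4342, -0.143, 0.0777]
tcp_rot: [0.859, 0.511, -0.001, -0.001]
contact_force: [0.5, -0.1, 0.3]
opening: 0.276
```

```bash
python3 gap.py 13; python3 - <<'E'
from h import *
where()
f=np.load("pics/g_13.npy")[140:220,200:320]
print(f[39:42,52:80].astype(int)[...,2].mean(0).round().astype(int))
for l in (.1,.25,.38,.5): lev(l)
E
```

```text
t 17.5 eef [ 0.4342 -0.143   0.0775] r 0.1199 lever~ -0.017 F [-0.4 -0.2 -0.7] op 0.278
[226 225 220 206 182 144 107 143 179 160 115  90  87 132 176 188 187 198
 216 224 226 225 225 225 225 214 181 151]
lever 0.1: turn [-0.0028  0.0018 -0.119 ] shift [ 0.0007  0.014  -0.0005] | 0.014 q [-0.54 -0.    2.21 -0.    0.94 -0.04]
lever 0.25: turn [-0.003   0.0016 -0.269 ] shift [ 0.0042  0.0317 -0.0006] | 0.032 q [-0.54 -0.    2.21 -0.    0.94 -0.04]
lever 0.38: turn [-0.0031  0.0014 -0.399 ] shift [ 0.0093  0.0464 -0.0006] | 0.047 q [-0.54 -0.    2.21 -0.    0.94 -0.04]
lever 0.5: turn [-0.0032  0.0012 -0.519 ] shift [ 0.0157  0.0593 -0.0007] | 0.061 q [-0.54 -0.    2.21 -0.    0.94 -0.04]
```

arm_command(
  steps=[
    [[0, 0, -0.12], [0.0007, 0.014, 0], -0.44],
    [[0, 0, -0.27], [0.0042, 0.0317, 0], -0.44],
    [[0, 0, -0.4], [0.0093, 0.0464, 0], -0.44],
    [[0, 0, -0.52], [0.0157, 0.0593, 0], -0.44],
    [[0, 0, -0.52], [0.0157, 0.0593, 0], -0.44],
    [[0, 0, -0.52], [0.0157, 0.0593, 0], -0.44],
    [[0, 0, -0.52], [0.0157, 0.0593, 0], -0.44],
  ],
)

```text
time: 18.38
eef_pos: [0.4929, -0.1575, 0.0769]
tcp_rot: [0.699, 0.715, -0.002, -0.002]
contact_force: [-5.4, -1.8, 0.3]
opening: 0.281
```

```bash
python3 gap.py 14; python3 - <<'E'
from h import *
where()
st=get_state();th=np.radians(-118)+YAW+.5; print("tang F",st["contact_force"][:2]@[-np.sin(th),np.cos(th)])
f=np.load("pics/g_14.npy")[140:220,200:320]
print(f[39:42,52:80].astype(int)[...,2].mean(0).round().astype(int))
for l in (.5,.35,.2,.05,0,-.02): lev(l)
E
```

```text
t 18.425 eef [ 0.4929 -0.1574  0.0769] r 0.12 lever~ 0.493 F [-4.7 -1.5  0.2] op 0.283
tang F -4.747330567162147
[226 225 218 202 172 136 107 143 179 155  99 119 169 188 189 196 215 224
 225 225 226 226 225 225 225 214 182 152]
lever 0.5: turn [-0.0046  0.0002  0.0004] shift [-0.0001  0.0008 -0.0011] | 0.001 q [-0.5   0.13  2.07 -0.    0.95 -0.52]
lever 0.35: turn [-0.0045  0.0006  0.1504] shift [ 0.0013 -0.0171 -0.001 ] | 0.017 q [-0.5   0.13  2.07 -0.    0.95 -0.52]
lever 0.2: turn [-0.0045  0.0009  0.3004] shift [ 0.0053 -0.0347 -0.0009] | 0.035 q [-0.5   0.13  2.07 -0.    0.95 -0.52]
lever 0.05: turn [-0.0044  0.0012  0.4504] shift [ 0.0119 -0.0514 -0.0008] | 0.053 q [-0.5   0.13  2.07 -0.    0.95 -0.52]
lever 0: turn [-0.0044  0.0013  0.5004] shift [ 0.0147 -0.0567 -0.0008] | 0.059 q [-0.5   0.13  2.07 -0.    0.95 -0.52]
lever -0.02: turn [-0.0044  0.0014  0.5204] shift [ 0.0158 -0.0588 -0.0008] | 0.061 q [-0.5   0.13  2.07 -0.    0.95 -0.52]
```

arm_command(
  steps=[
    [[0, 0, 0.15], [0.0013, -0.0172, 0], -0.44],
    [[0, 0, 0.3], [0.0053, -0.0347, 0], -0.44],
    [[0, 0, 0.45], [0.0119, -0.0514, 0], -0.44],
    [[0, 0, 0.52], [0.0158, -0.059, 0], -0.44],
    [[0, 0, 0.52], [0.0158, -0.059, 0], -0.44],
    [[0, 0, 0.52], [0.0158, -0.059, 0], 0.3],
    [[0, 0, 0.52], [0.0158, -0.059, 0], 0.3],
    [[0, 0, 0.52], [0.0158, -0.059, 0], 0.3],
    [[0, 0, 0.52], [0.0158, -0.059, -0.03], 0.3],
    [[0, 0, 0.52], [0.0158, -0.059, -0.07], 0.3],
    [[0, 0, 0.52], [0.0158, -0.059, -0.115], 0.3],
    [[0, 0, 0.52], [0.0158, -0.059, -0.13], 0.3],
  ],
)

```text
time: 19.92
eef_pos: [0.4357, -0.1437, 0.2104]
tcp_rot: [0.86, 0.511, -0.001, 0.002]
contact_force: [0.0, -0.2, 0.0]
opening: 0.65
```

```bash
python3 gap.py 15; python3 - <<'E'
from h import *
where()
st=get_state(); w=read_camera("wrist"); save(w,"w15"); np.save("pics/w15.npy",(st,w),allow_pickle=True)
f=np.load("pics/g_15.npy")[140:220,200:320]
print(f[39:42,52:80].astype(int)[...,2].mean(0).round().astype(int))
cv2.imwrite("pics/t15.png",cv2.resize(f[:,:,::-1],None,fx=6,fy=6,interpolation=cv2.INTER_CUBIC))
s=read_camera("scene"); cv2.imwrite("pics/s15.png",cv2.resize(s["frame"][100:240,160:340,::-1],None,fx=4,fy=4,interpolation=cv2.INTER_CUBIC))
E
```

```text
t 19.975 eef [ 0.4359 -0.1438  0.2109] r 0.1198 lever~ -0.001 F [ 0.8 -0.8  2. ] op 0.654
[226 225 218 202 170 132 103 142 179 158 108  97 144 180 189 196 215 223
 225 224 225 225 225 224 224 214 181 151]
```

View pics/w15.png

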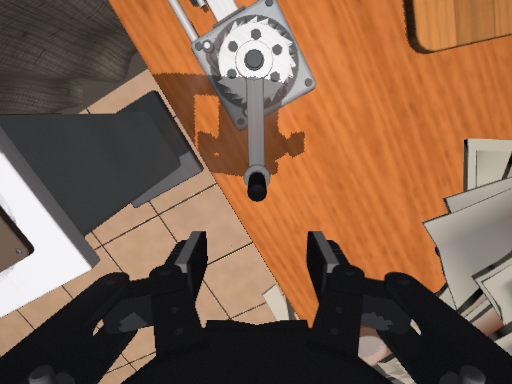

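View pics/t15.png

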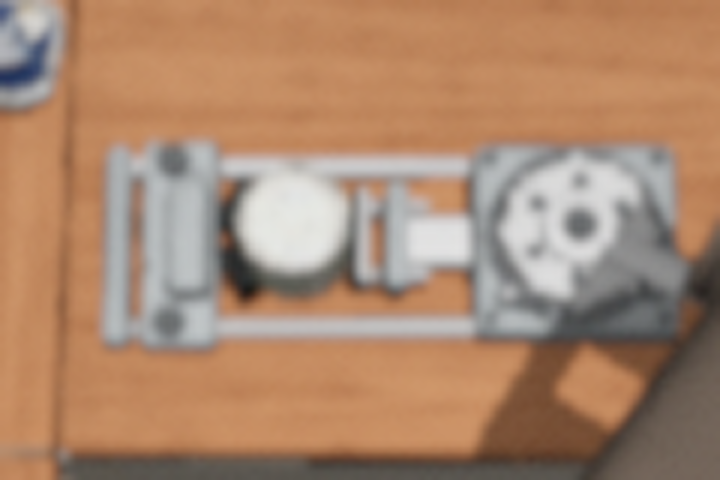

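View pics/s15.png

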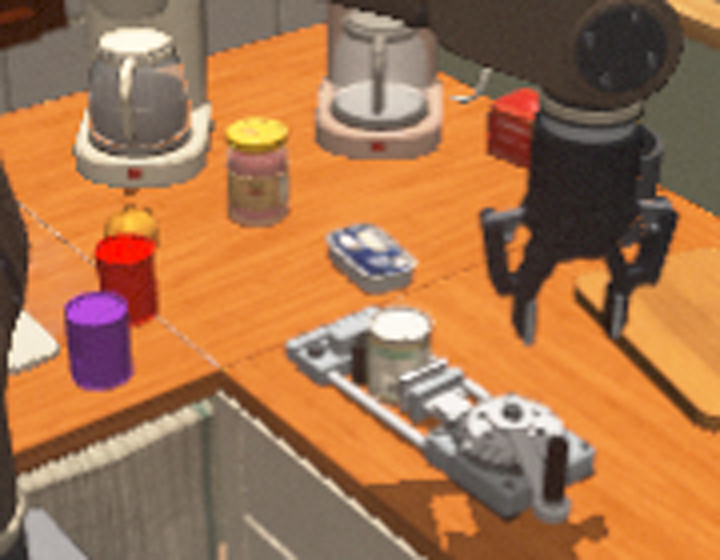

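arm_command(
  steps=[
    [[0, 0, 0], [0, 0, -0.02], 0.3],
    [[0, 0, 0], [0, 0, -0.02], 0.3],
    [[0, 0, 0], [0, 0, -0.02], 0.3],
    [[0, 0, 0], [0, 0, -0.02], 0.3],
  ],
)

```text
time: 20.58
eef_pos: [0.4336, -0.1425, 0.2252]
tcp_rot: [0.86, 0.511, -0.003, -0.002]
contact_force: [0.1, -0.4, -0.4]
opening: 0.648
```

```bash
python3 -c "
from h import *
where(); print(sign_off())"
```

```text
t 20.575 eef [ 0.4336 -0.1425  0.2252] r 0.1198 lever~ -0.023 F [ 0.1 -0.4 -0.4] op 0.648
the job is handed in; nothing more can be done
None
```

The tin is standing upright in the V of the stop and held by the pad, and I handed the job in at 20.6 s. The hand-in reported no verdict.

I put the tin down between the jaws and let go. Then I swung the lever with the fingers loosely around its handle: three full swings (two notches each) and two single-notch swings, eight notches in all.

**Clamping force:** in the last top picture the pad is pushed in about 8.5 mm, which is about 34 N. Holding the lever forward on the last notch took 4.7–5.4 N, or about 40 N, because the lever was slightly past the notch at that moment. Both are inside the 15–60 N range, but both are estimates, good to about 1–2 mm of pad travel.

**Lever and arm:** the lever is back within about 0.03 rad of its rest. The gripper is open and about 11 cm above the handle, with no contact force beyond sensor noise.

**Other things on the worktop:** the jar, onion and flat tin look unmoved in the last scene picture. I didn't check the garlic at the end, but nothing went near it.

**Disagreement between checks:** the top and wrist cameras differed by 2–3 mm on where the tin and the holder stood, so I worked from values in between.

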